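Bring the tote into the bay and hold the hidden bolt head for tightening

ROBOT

A 7-joint arm with a two-finger parallel gripper is mounted at the origin on the work surface. World frame = base frame: x ahead of the robot, y to its left, z up, the work surface at z = 0. Lengths are in m, angles in rad, forces in N, time in s.
With the tool pointing down it reaches from about 0.425 to 0.925 m from the base axis. Payload 6.8 kg.
Tool frame: the origin (TCP) lies on the centre line of the jaws, within the pads' length; the fingertips stand 8 mm ahead of it and the grasp point (between the pads) lies 11 mm behind it (bot.tips_ahead is the distance from the TCP to the fingertips, in m); z points along the fingers, y is the line along which they close (so a half turn about z gives the same grasp; the last joint's range is limited). The gripper opens to 85 mm and grips with 20 to 120 N. Pads are 22 mm wide; open, the fingers measure 114 mm over their backs; the gripper's body (76 mm by 85 mm) begins 54 mm behind the grasp point. The pads swing forward as they close: fully open they stand 13 mm farther back than shut.
Start: joints at [-1.226, 0.477, 0.022, 1.555, -0.011, 1.109, -0.083], TCP at [0.295, 0.607, 0.239] pointing down, gripper open.
Joint ranges: [-2.96, 2.96], [-0.34, 2.1], [-1.41, 1.46], [0.24, 2.44], [-1.37, 4.51], [0.17, 1.92], [-2.96, 2.96]. Speed limits (rad/s): [2.39, 2.39, 3.14, 3.14, 3.14, 3.14, 3.14].

INTERFACE

Orientations are given as a unit quaternion [w, x, y, z].
In Python, from station import bot gives the robot as it stands.
- The arm moves only by the tool send_rows, never from a script. Its argument "deltas" is text: rows parted by semicolons, each of 4 numbers parted by spaces: the shift along the tool's x, y, z in m, then the turn about the tool's z in degrees. In form: x y z spin; .... A call has 1 to 5 rows; each row is the pose to reach, as a shift and turn from the pose commanded when the call began, along the tool's axes at that moment; what a row does not reach only later rows make up. A row lasts 1/10 s, in which the tool goes at most 50 mm and 8.59 degrees, less where a joint would pass 70% of its speed; a pose out of reach is approached as far as the arm can. A call with a gripper value outside its range is refused whole. "claw" is the opening, from 0 (shut) to 1 (fully open), set as the call begins (left out, the last holds). The fingers move at their own pace and stop on an object; "force" is the grip in N (left out, the last holds). Time passes only in rows, so rows that repeat a pose let the fingers close. It gives the time, the measured TCP pose, the force, the opening and the grip force at its end, in the units of the state.
- bot.get_obs(): the state, without advancing time (a new reading comes with each control period).
- bot.read_camera(name): name is "side" or "top" or "wrist"; returns a dict with "img" (420x560x3 uint8, red, green, blue), "depth" (420x560 float32, m along the optical axis (not along the pixel's ray), 0 where there is no reading), "fx", "fy", "cx", "cy" (pixels), "dist_coeffs" ([k1, k2, p1, p2, k3] as OpenCV has them; the pictures are not rectified), "camera_from_world" (4x4, takes a point from world to camera coordinates). Camera axes: x right, y up, looking along -z (the intrinsics and any distortion apply to the point x, -y, -z); pixel columns grow to the right and rows downward; lengths in m; the calibration is good to about 2 mm. A picture is of the moment at which its call begins.
- bot.hand_in(): hands the job in; it is judged then, once.
Trained networks look in a picture, given as the dict that the camera call returned (one of the last four; its "shot" number tells which), for a name from the list of things; names that differ only in an ending like _2 or _b are one class to them, and where a whole thing is asked for, a point or a joint stands for the part that bears it (a point fixed in the world has none). Each returns a list of dicts, best first, with "confidence" (0 to 1); they miss things now and then, are a little off and sometimes report something else, mostly with a low value. They report only what shows in the picture. A call takes as long as a camera call.
- bot.masks_of(picture, query): "mask" (420x560 bool, what is visible of it).
- bot.landmark_of(picture, query): "xyz" ([x, y, z] in m, in world coordinates, good to about 4 mm: a listed point, or the origin of a listed thing).
The state is a dict: "t": time; "q": joint angles; "joint_vel": joint speeds; "joint_torque": joint torques, N m; "eef_pos": TCP position; "tool_rot": TCP orientation; "contact_force": force on the tool from outside, world axes, zero at the start; "torque": the same for the moment, N m; "gripper_width": opening from 0.0 (shut) to 1.0 (fully open); "grasp_force": force on a finger pad.
Only numpy, scipy, OpenCV 4.12 (cv2) and the standard library are available. Lean on these libraries where they do the work, as an engineer would, in place of code of your own. Each camera call takes 0.05 s, during which the arm holds its last target. There are 200 camera calls.

TASK

Push the wooden tote along the rollers until it is home against the yellow stop of the bay. Then reach down into the narrow gap behind the steel bracket in the tote, grip the flat bolt head across its two broad red flats so that these stand upright, and hold it from turning for a workmate at the spanner: finish while still gripping it, with the tote still level on the rollers and against the stop. Keep the jar and the small block in the tote upright and inside, and leave everything else on the bench alone.

Things in the scene. Friction and masses are not known exactly. Their poses are not given: they have to be found in the camera images.
- station: Roller row and bay on the bench. Origin on the bench top midway between the side rails, under the tote's centre when home; +y = way of travel, z up. Free steel rollers along x, y -395 to +105 mm, tops 50 mm above the bench. Rails 208 mm apart inside, 12 mm thick, tops at 66 mm, y -435 to +145 mm.
- stop (a point): Centre of the stop's face: yellow plate across the end of the rollers, 208 mm wide, 85 mm tall, face at y = +131 mm of the station, this point 70 mm above the bench. Axes as the station's. The tote is home when its leading face touches it; a gap of up to 10 mm counts.
- tote: Open plywood tote, 200 mm wide (x), 260 mm long (y), about 1 kg with its load, loose on the rollers, 4 mm play to each rail; rolls easily, stops by itself (drag about 1 N). Origin at the centre of its underside, +y towards the stop, z up. Floor 10 mm thick, side walls 10 mm thick, 45 mm tall; leading end board 55 mm tall, leading face at y = +130 mm.
- tote_push (a point): Middle of the outer face of the tote's trailing end board (tote's y = -130 mm), 60 mm above its underside: the place to push towards +y; pushing far off the middle may wedge the tote. The board is 200 mm wide, 12 mm thick, its top 115 mm above the tote's underside. Axes as the tote's.
- gap (a point): Middle of the mouth of the gap, at the tote's x = 0, y = -88 mm, z = 115 mm. The gap is 60 mm long (y), 180 mm wide (x), open above, between the trailing end board and the bracket: steel, 100 mm wide, rear face at the tote's y = -58 mm, on a dark cross rail 180 mm wide (y -54 to -30 mm); tops at 110 to 115 mm. Axes as the tote's.
- bolt_head (a point): Centre of the bolt's oblong (T-bolt) head, half-way along the gap, 30 mm below its mouth (tote's x 0, y -88, z 85 mm), 75 mm above the tote's floor. 14 mm across the red flats, 36 mm tall, 16 mm thick along the bolt's level axis (tote's y); a 15 mm shank runs 22 mm to the bracket. Own x = across the red flats, y = axis; turns with the bolt. Grip from above, a finger on either side in the tote's x.
- flat_near: Red side flat of the bolt head on its -x side: a plate 3 x 16 x 36 mm forming the head's outermost 3 mm, smooth and lightly oiled, centre 5.5 mm from the head's centre; its axes are those of the head.
- flat_far: Red side flat of the bolt head on its +x side: a plate 3 x 16 x 36 mm, smooth and lightly oiled, centre 5.5 mm from the head's centre; its axes are those of the head.
- bolt (a joint): Turn of the bolt about the tote's y (right-handed), rad. 0: red flats upright (within 0.15 counts); limits +-0.75. The spanner on the nut before the cross rail turns with the bolt; its weight (about 0.02 Nm) keeps it near -0.4 and swings it back when let go. Two upright parallel fingers closing on the flats turn the head to 0 by themselves.
- wax_jar: Lidded glass jar, 48 mm across, 55 mm tall, standing loose on the tote's floor in front of the cross rail; origin at the centre of its underside.
- print_block: Small wooden block 65 x 45 x 22 mm lying loose on the tote's floor in front of the cross rail; origin at the centre of its underside.
- glue: Bystander, to be left alone: white plastic glue bottle, 56 mm across, 170 mm tall. Origin on its underside.
- tin: Bystander, to be left alone: round tin, 72 mm across, 80 mm tall. Origin on its underside.
- mallet: Bystander, to be left alone: round wooden carving mallet standing on its head, 72 mm across, 190 mm tall. Origin on its underside.
- brush: Bystander, to be left alone: brush lying on the bench. Origin on its underside.
- driver: Bystander, to be left alone: screwdriver lying on the bench. Origin on its underside.
- blank: Bystander, to be left alone: pale wooden blank 120 x 80 x 25 mm lying on the bench. Origin on its underside.

How it is judged:
By the outcome, as a careful person would: the job done as asked, in the order asked, and still so for the second after the job is handed in, while the arm keeps its last pose, push and grip.
It also fails if it takes over 48 s, if anything falls off the work surface, if the arm or the gripper's body presses on something with over 40 N, if the wrist force passes 120 N, or if a joint passes its speed limit or range.

## Working session

There is one attempt and no reset: what is moved stays moved. The work goes in short steps, Python scripts to look and compute and a tool call to move; the robot and the scene stay as the last step left them, time stands still between calls to the robot, and variables do not carry over. Pictures are saved under pics/ and viewed, at most 10 in all, crops included, and the job is handed in when it is done.

Besides the shell and the picture viewer there is one more tool, called after ">>>" as name(argument=value, ...), one argument or row to a line, values as JSON. send_rows: Moves the arm, as the interface text tells. Its arguments: {"type":"object","properties":{"deltas":{"type":"string"},"claw":{"type":"number"},"force":{"type":"number"}},"required":["deltas"]}

```bash
ls; mkdir -p pics
cat > h.py <<'E'
import numpy as np, cv2
from station import bot
def save(p,n): cv2.imwrite('pics/'+n,p['img'][:,:,::-1])
def marks(p,names):
    for q in names:
        for r in bot.landmark_of(p,q)[:2]: print(q,np.round(r['xyz'],4),round(r['confidence'],2))
E
python3 - <<'E'
from h import *
o=bot.get_obs(); print(o['t'],o['eef_pos'],o['tool_rot'],o['gripper_width'],bot.tips_ahead)
p=bot.read_camera('top'); s=bot.read_camera('side')
cv2.imwrite('pics/a.png',p['img'][:,:,::-1]);cv2.imwrite('pics/b.png',s['img'][:,:,::-1])
for x in (p,s): marks(x,['station','stop','tote','tote_push','gap','bolt_head']); print()
E
```

```text
pics
0.0 [0.29503588 0.60643629 0.23830578] [-1.53206543e-04  2.24454625e-01  9.74484084e-01 -9.31327169e-04] 0.998540957843689 0.008
station [ 0.5258  0.0533 -0.0022] 0.86
station [0.5395 0.1836 0.0704] 0.47
stop [0.5369 0.1841 0.0723] 0.62
tote [ 0.5054 -0.1351  0.0494] 0.75
tote_push [ 0.5048 -0.2652  0.1092] 0.69
gap [ 0.5029 -0.2258  0.1631] 0.76
bolt_head [ 0.5018 -0.223   0.1395] 0.59

station [5.289e-01 5.110e-02 5.000e-04] 0.86
station [ 0.569  -0.0756  0.0565] 0.18
stop [0.5347 0.1856 0.0688] 0.84
stop [ 0.5141  0.4344 -0.0032] 0.32
tote [ 0.513  -0.1398  0.0522] 0.69
tote_push [ 0.4979 -0.2661  0.1092] 0.72
tote_push [7.557e-01 1.590e-02 3.000e-04] 0.69
gap [ 0.5019 -0.227   0.1655] 0.83
bolt_head [ 0.5061 -0.2214  0.1398] 0.54
bolt_head [ 0.5053 -0.2255  0.1399] 0.35
```

View pics/a.png

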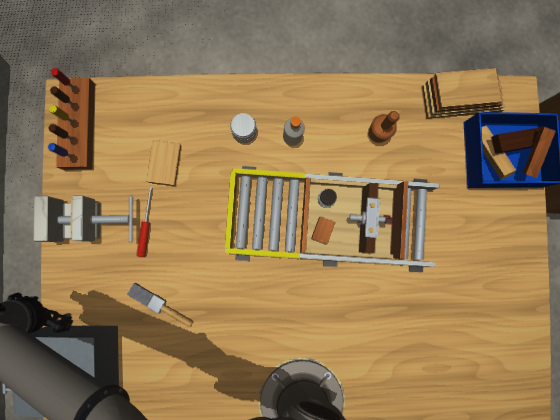

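View pics/b.png

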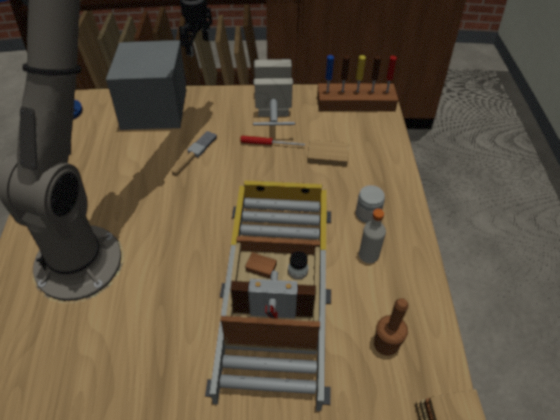

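The top view shows the yellow bay at about (265,213) and the tote at about (355,220), with its trailing board at (400,220). The bystanders are clear of the lane. The side view agrees, and shows the red bolt head at (272,312) behind the bracket.

```bash
cat >> h.py <<'E'
from scipy.spatial.transform import Rotation as R
def delta(t,yaw=None,obs=None):
    "tool-axis shift to world point t; spin so tool y lies along world angle yaw (deg)"
    o=obs or bot.get_obs(); w,x,y,z=o['tool_rot']; r=R.from_quat([x,y,z,w])
    d=r.inv().apply(np.array(t)-o['eef_pos']); m=r.as_matrix()
    a=np.degrees(np.arctan2(m[1,1],m[0,1]))
    print('pos',np.round(o['eef_pos'],4),'yaw y',round(a,2),'delta',np.round(d,4),'spin',None if yaw is None else round((a-yaw+90)%180-90,2))
E
python3 - <<'E'
from h import *
S=np.array([[0,0],[0,.131],[0,.131]]);P=np.array([[.5273,.0522],[.5369,.1841],[.5347,.1856]])
T=[(.509,-.1375),(.5013,-.2657),(.5024,-.2264),(.5035,-.2233)];
A=np.vstack([P,T]);c=A.mean(0);u=np.linalg.svd(A-c)[2][0];u*=np.sign(u[1]);n=np.array([u[1],-u[0]])
print('u',u,'yaw',np.degrees(np.arctan2(n[1],n[0])),'off',(A-c)@n,'along',(A-A[0])@u, 'c',c)
delta([.56,.3,.26],-4.6);delta([.5,-.33,.2],-4.6)
E
```

```text
u [0.07985682 0.99680634] yaw -4.580335949814581 off [ 1.73704408e-03  7.73270073e-04 -1.53948912e-03 -1.35567275e-03
  1.20656306e-03 -8.35323088e-04  1.36077400e-05] along [ 0.          0.13224538  0.13356491 -0.19055554 -0.31896101 -0.27969868
 -0.27652074] c [ 0.51644286 -0.06157143]
pos [0.2953 0.607  0.2393] yaw y 64.06 delta [-0.3723 -0.1603 -0.0207] spin 68.66
pos [0.2953 0.607  0.2393] yaw y 64.06 delta [-0.594  -0.753   0.0393] spin 68.66
```

>>> send_rows(
  deltas="-0.046 -0.02 -0.003 8; -0.092 -0.04 -0.006 16; -0.138 -0.06 -0.01 24; -0.184 -0.08 -0.013 32; -0.23 -0.1 -0.016 40",
  claw=0,
)

```text
t: 1.2
eef_pos: [0.4586, 0.4159, 0.2557]
tool_rot: [-0.0, 0.547, 0.837, 0.0]
contact_force: [0.0, -0.2, -0.7]
gripper_width: 0.144
grasp_force: 0.0
```

Run:
```python
from h import *
o=bot.get_obs();print(o['t'],np.round(o['q'],3))
delta([.57,.15,.26],-4.6);delta([.5,-.33,.25],-4.6)
```

```text
1.2 [-1.014  0.374  0.232  1.691 -0.095  1.087 -0.338]
pos [0.4586 0.4159 0.2557] yaw y 23.74 delta [-0.2882 -0.005  -0.0044] spin 28.34
pos [0.4586 0.4159 0.2557] yaw y 23.74 delta [-0.6994 -0.2623  0.0052] spin 28.34
```

>>> send_rows(
  deltas="-0.05 0 0 6; -0.1 0 0 12; -0.15 -0.001 0 18; -0.2 -0.003 0 24; -0.25 -0.005 -0.004 28.3",
)

```text
t: 1.7
eef_pos: [0.555, 0.1854, 0.2591]
tool_rot: [-0.0, 0.734, 0.679, -0.0]
contact_force: [0.9, 1.1, -0.1]
gripper_width: 0.003
grasp_force: 0.0
```

Run:
```python
from h import *
delta([.515,-.1,.26],-4.6);delta([.497,-.33,.25],-4.6)
```

```text
pos [0.555  0.1854 0.2591] yaw y -4.46 delta [-0.2877 -0.0177 -0.0009] spin 0.14
pos [0.555  0.1854 0.2591] yaw y -4.46 delta [-0.5184 -0.0177  0.0091] spin 0.14
```

>>> send_rows(
  deltas="-0.05 -0.003 0 0.1; -0.1 -0.007 0 0.1; -0.15 -0.011 0 0.1; -0.2 -0.015 0 0.1; -0.25 -0.018 0 0.1",
)

```text
t: 2.2
eef_pos: [0.5178, -0.0618, 0.2595]
tool_rot: [0.0, 0.733, 0.68, 0.0]
contact_force: [1.8, -0.0, 0.0]
gripper_width: 0.003
grasp_force: 0.0
```

>>> send_rows(
  deltas="-0.05 0 0 0; -0.1 0 0 0; -0.15 0 0 0; -0.2 0 0 0; -0.265 0 0 0",
)

```text
t: 2.7
eef_pos: [0.4992, -0.311, 0.2595]
tool_rot: [0.0, 0.733, 0.68, 0.0]
contact_force: [0.3, 0.1, 0.0]
gripper_width: -0.002
grasp_force: 0.0
```

Run:
```python
from h import *
p=bot.read_camera('wrist');save(p,'c.png');s=bot.read_camera('side')
for x in (p,s): marks(x,['stop','tote','tote_push','gap','bolt_head'])
delta([.498,-.32,.113],-4.6)
```

```text
tote [ 0.4963 -0.267   0.111 ] 0.58
tote_push [ 0.4971 -0.2689  0.1086] 0.8
gap [ 0.5031 -0.2243  0.1672] 0.93
bolt_head [ 0.506  -0.2221  0.1332] 0.68
tote_push [ 0.5003 -0.2686  0.111 ] 0.9
pos [ 0.4999 -0.3082  0.2593] yaw y -4.24 delta [-0.012  -0.0011  0.1463] spin 0.36
```

View pics/c.png

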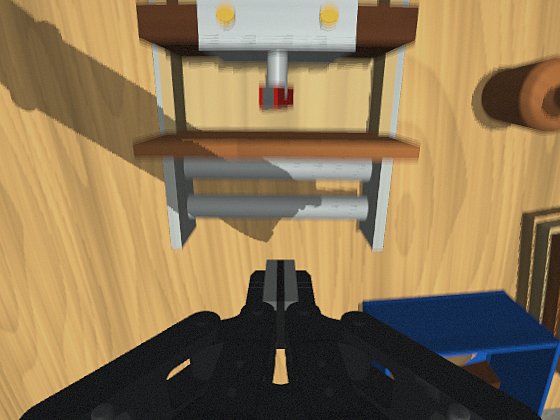

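The wrist view shows the trailing board level at row 147 and spanning columns 133 to 418, with the closed fingers centred on it at column 280. The red head is at (276,97), tilted. I'll back off a little and go down behind the board.

>>> send_rows(
  deltas="-0.018 -0.001 0.03 0.3; -0.018 -0.001 0.07 0.3; -0.018 -0.001 0.11 0.3; -0.018 -0.001 0.144 0.3; -0.018 -0.001 0.144 0.3",
)

```text
t: 3.8
eef_pos: [0.4946, -0.3247, 0.111]
tool_rot: [-0.004, 0.735, 0.678, -0.001]
contact_force: [-0.8, 1.0, 0.2]
gripper_width: 0.002
grasp_force: 0.0
```

>>> send_rows(
  deltas="0.01 0 0 0; 0.02 0 0 0; 0.03 0 0 0; 0.04 0 0 0; 0.045 0 0 0",
)

```text
t: 4.3
eef_pos: [0.5016, -0.2805, 0.116]
tool_rot: [0.0, 0.735, 0.679, 0.001]
contact_force: [-0.2, -0.2, -0.1]
gripper_width: 0.003
grasp_force: 0.0
```

>>> send_rows(
  deltas="0.004 0 0 0; 0.010 0 0 0; 0.018 0 0 0; 0.027 0 0 0; 0.036 0 0 0",
)

```text
t: 4.8
eef_pos: [0.5036, -0.2458, 0.1151]
tool_rot: [-0.0, 0.735, 0.678, -0.0]
contact_force: [0.5, -2.6, 1.5]
gripper_width: -0.002
grasp_force: 0.0
```

>>> send_rows(
  deltas="0.009 0 0 0; 0.018 0 0 0; 0.027 0 0 0; 0.036 0 0 0; 0.045 0 0 0",
)

```text
t: 5.3
eef_pos: [0.5074, -0.2007, 0.1152]
tool_rot: [-0.0, 0.735, 0.678, 0.0]
contact_force: [0.9, -1.8, 0.6]
gripper_width: 0.0
grasp_force: 0.0
```

>>> send_rows(
  deltas="0.009 0 0 0; 0.018 0 0 0; 0.027 0 0 0; 0.036 0 0 0; 0.045 0 0 0",
)

```text
t: 5.8
eef_pos: [0.511, -0.1559, 0.1152]
tool_rot: [-0.0, 0.735, 0.678, -0.0]
contact_force: [1.1, -2.5, 0.1]
gripper_width: -0.003
grasp_force: 0.0
```

>>> send_rows(
  deltas="0.009 0 0 0; 0.017 0 0 0; 0.025 0 0 0; 0.031 0 0 0; 0.036 0 0 0",
)

```text
t: 6.3
eef_pos: [0.5138, -0.1201, 0.1151]
tool_rot: [-0.0, 0.735, 0.678, -0.0]
contact_force: [0.5, -1.0, -0.1]
gripper_width: 0.0
grasp_force: 0.0
```

Run:
```python
from h import *
p=bot.read_camera('side');save(p,'d.png')
marks(p,['stop','tote','tote_push','gap','bolt_head','wax_jar','print_block'])
delta([.516,-.0785,.116],-4.6)
```

```text
tote_push [ 0.5101 -0.1076  0.1122] 0.64
bolt_head [ 0.7765  0.1477 -0.0024] 0.44
wax_jar [0.5809 0.0855 0.0563] 0.83
wax_jar [0.4916 0.0962 0.0614] 0.2
print_block [0.4918 0.0962 0.0635] 0.43
pos [ 0.5137 -0.121   0.1152] yaw y -4.67 delta [ 0.0426 -0.0012 -0.0008] spin -0.07
```

View pics/d.png

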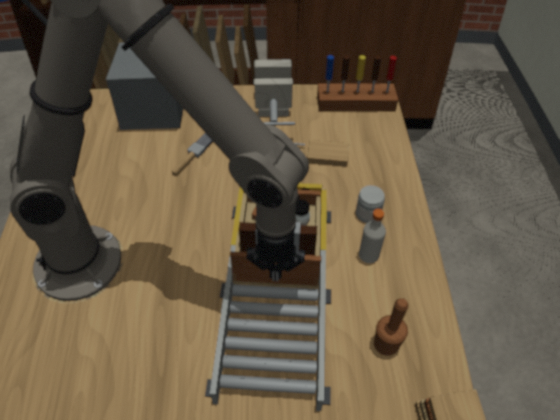

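The tote has rolled up the lane, with its trailing board at row 268 and the jar at (300,212) still upright. About 30 mm remains. I'll push slowly until contact with the stop.

>>> send_rows(
  deltas="0.005 0 0 0; 0.010 0 0 0; 0.015 0 0 0; 0.020 0 0 0; 0.025 0 0 0",
)

```text
t: 7.2
eef_pos: [0.516, -0.0954, 0.1152]
tool_rot: [0.0, 0.735, 0.678, 0.0]
contact_force: [0.2, -2.2, 0.6]
gripper_width: -0.003
grasp_force: 0.0
```

>>> send_rows(
  deltas="0.002 0 0 0; 0.004 0 0 0; 0.006 0 0 0; 0.007 0 0 0; 0.008 0 0 0",
)

```text
t: 7.7
eef_pos: [0.5163, -0.0912, 0.1153]
tool_rot: [0.002, 0.736, 0.677, -0.001]
contact_force: [-1.2, -11.7, -1.0]
gripper_width: 0.002
grasp_force: 0.0
```

>>> send_rows(
  deltas="0.001 0 0 0; 0.002 0 0 0; 0.003 0 0 0; 0.003 0 0 0; 0.003 0 0 0",
)

```text
t: 8.2
eef_pos: [0.5162, -0.0912, 0.1156]
tool_rot: [0.003, 0.737, 0.676, -0.002]
contact_force: [-0.2, -17.8, -1.4]
gripper_width: 0.002
grasp_force: 0.0
```

Run:
```python
from h import *
p=bot.read_camera('top');cv2.imwrite('pics/e.png',cv2.resize(p['img'][130:300,200:460,::-1],None,fx=3,fy=3,interpolation=cv2.INTER_CUBIC))
marks(p,['stop','tote','tote_push','gap'])
o=bot.get_obs();print(o['eef_pos'],o['contact_force'],o['torque'])
```

```text
stop [0.5367 0.1829 0.0699] 0.62
tote [0.5227 0.0549 0.0499] 0.85
tote_push [ 0.52   -0.0774  0.1106] 0.88
gap [ 0.5192 -0.0387  0.1695] 0.73
[ 0.5162751  -0.09120152  0.11560208] [ -0.84919551 -17.01214482  -0.04947268] [-3.0585047   0.28125396  0.1762306 ]
```

View pics/e.png

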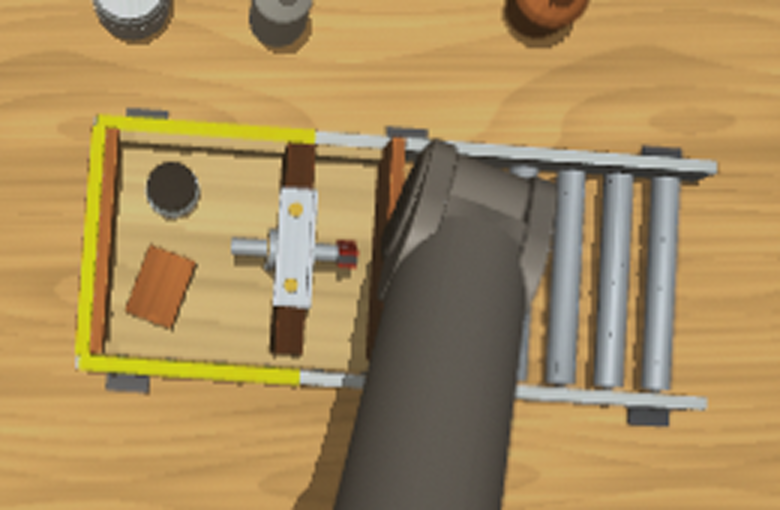

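The top crop shows the tote's leading board flat against the yellow stop at x≈100, with the jar and block inside, so it is home. I'll back off, rise, open the gripper and move over the gap.

>>> send_rows(
  deltas="-0.013 0 -0.01 0; -0.016 0 -0.035 0; -0.016 0 -0.075 0; -0.016 0 -0.12 0; -0.016 0 -0.145 0",
)

```text
t: 8.95
eef_pos: [0.5165, -0.1012, 0.2638]
tool_rot: [0.001, 0.735, 0.678, 0.002]
contact_force: [0.5, 0.6, -1.1]
gripper_width: 0.001
grasp_force: 0.0
```

>>> send_rows(
  deltas="0.012 0 0 0; 0.025 0 0 0; 0.025 0 0 0; 0.025 0 0 0; 0.025 0 0 0",
  claw=0.7,
)

```text
t: 9.45
eef_pos: [0.5169, -0.0762, 0.2593]
tool_rot: [-0.0, 0.735, 0.678, -0.001]
contact_force: [0.1, -0.4, -0.4]
gripper_width: 0.696
grasp_force: 0.0
```

Run:
```python
from h import *
p=bot.read_camera('wrist');save(p,'f.png')
marks(p,['tote','tote_push','gap','bolt_head'])
for q in ['flat_near','flat_far']: marks(p,[q])
m=bot.masks_of(p,'bolt_head')
if m:
    m=m[0]['mask'];v,u=np.nonzero(m);d=p['depth'][v,u];T=np.linalg.inv(p['camera_from_world'])
    n=cv2.undistortPoints(np.float32(np.c_[u,v]).reshape(-1,1,2),np.array([[p['fx'],0,p['cx']],[0,p['fy'],p['cy']],[0,0,1]]),np.array(p['dist_coeffs'])).reshape(-1,2)
    P=np.c_[n[:,0]*d,-n[:,1]*d,-d,np.ones(len(d))]@T.T; P=P[d>0]
    print(len(P),u.min(),u.max(),v.min(),v.max(),np.round(np.percentile(P[:,:3],[5,50,95],axis=0),4))
delta([.5184,-.0365,.18],-4.6)
```

```text
tote [0.5275 0.052  0.0504] 0.87
tote_push [ 0.5139 -0.0791  0.111 ] 0.6
gap [ 0.5203 -0.0364  0.1634] 0.81
bolt_head [ 0.52   -0.0331  0.1353] 0.83
flat_near [ 0.5144 -0.0332  0.1369] 0.54
flat_far [ 0.5247 -0.0397  0.1351] 0.83
2597 257 302 10 169 [[ 0.5103 -0.0423  0.1353]
 [ 0.523   0.0254  0.1423]
 [ 0.5323  0.0581  0.153 ]]
pos [ 0.5175 -0.0761  0.2602] yaw y -4.66 delta [ 0.0396 -0.0023  0.0802] spin -0.06
```

View pics/f.png

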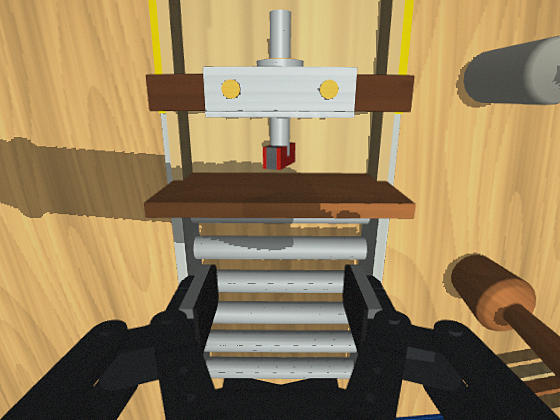

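The wrist view shows the tilted red head at (279,155), centred between the open fingers (columns 215 and 345 for the inner faces), with the gap free on both sides. I'll move over the head and go down.

>>> send_rows(
  deltas="0.02 0 0 0; 0.04 -0.001 0 0; 0.04 -0.001 0.02 0; 0.04 -0.001 0.045 0; 0.04 -0.001 0.06 0",
)

```text
t: 10.35
eef_pos: [0.5191, -0.0357, 0.1988]
tool_rot: [-0.0, 0.735, 0.678, -0.001]
contact_force: [-0.3, 0.0, 0.6]
gripper_width: 0.7
grasp_force: 0.0
```

Run:
```python
from h import *
delta([.5200,-.0365,.124],-4.6)
p=bot.read_camera('wrist');save(p,'g.png')
marks(p,['tote_push','gap','bolt_head','flat_near','flat_far'])
```

```text
pos [ 0.5191 -0.0357  0.1988] yaw y -4.61 delta [-0.0007  0.001   0.0748] spin -0.01
tote_push [ 0.5104 -0.0793  0.1091] 0.78
gap [ 0.5218 -0.0333  0.1622] 0.59
bolt_head [ 0.5209 -0.0319  0.1345] 0.64
flat_near [ 0.5157 -0.0352  0.1362] 0.54
flat_near [0.5262 0.0517 0.0499] 0.46
flat_far [ 0.5268 -0.0375  0.1373] 0.64
```

View pics/g.png

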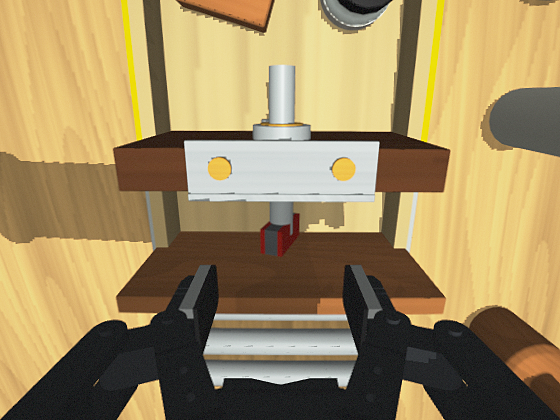

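The head at (280,238) is centred between the fingers, and both fingers line up with the gap. I'll descend straight, then close.

>>> send_rows(
  deltas="0 0.001 0.016 0; 0 0.001 0.034 0; 0 0.001 0.052 0; 0 0.001 0.068 0; 0 0.001 0.075 0",
)

```text
t: 11.15
eef_pos: [0.5207, -0.036, 0.1248]
tool_rot: [-0.0, 0.735, 0.678, -0.0]
contact_force: [0.0, 0.6, 0.1]
gripper_width: 0.7
grasp_force: 0.0
```

>>> send_rows(
  deltas="0 0 0 0; 0 0 0 0; 0 0 0 0; 0 0 0 0; 0 0 0 0",
  claw=0.3,
  force=40,
)

```text
t: 11.65
eef_pos: [0.5211, -0.036, 0.1257]
tool_rot: [0.0, 0.735, 0.678, 0.0]
contact_force: [0.0, -0.2, 0.2]
gripper_width: 0.298
grasp_force: 0.0
```

>>> send_rows(
  deltas="0 0 0 0; 0 0 0 0; 0 0 0 0; 0 0 0 0; 0 0 0 0",
  claw=0,
  force=50,
)

```text
t: 12.15
eef_pos: [0.5204, -0.0361, 0.1254]
tool_rot: [-0.0, 0.735, 0.678, -0.0]
contact_force: [-3.3, -0.1, 5.3]
gripper_width: 0.154
grasp_force: 49.8
```

>>> send_rows(
  deltas="0 0 0 0; 0 0 0 0; 0 0 0 0; 0 0 0 0; 0 0 0 0",
)

```text
t: 12.65
eef_pos: [0.5204, -0.0362, 0.1254]
tool_rot: [-0.0, 0.735, 0.678, -0.0]
contact_force: [-2.9, 0.5, 5.4]
gripper_width: 0.155
grasp_force: 49.8
```

Run:
```python
from h import *
p=bot.read_camera('wrist');save(p,'i.png')
marks(p,['tote','tote_push','gap','bolt_head','flat_near','flat_far','wax_jar','print_block'])
s=bot.read_camera('top');marks(s,['tote','stop','wax_jar','print_block'])
o=bot.get_obs();print(o['contact_force'],o['torque'],o['gripper_width'],o['grasp_force'])
```

```text
tote [0.527  0.0504 0.0535] 0.86
tote_push [ 0.5117 -0.0799  0.1139] 0.84
gap [ 0.5229 -0.0344  0.1629] 0.73
bolt_head [ 0.5219 -0.0328  0.1349] 0.86
flat_near [ 0.5129 -0.0329  0.1379] 0.76
flat_far [ 0.5288 -0.0372  0.1338] 0.83
wax_jar [ 0.5178 -0.0323  0.1353] 0.64
tote [0.5263 0.053  0.0493] 0.75
stop [0.5369 0.1857 0.0726] 0.91
stop [ 0.7743  0.1517 -0.0025] 0.65
wax_jar [0.5881 0.1133 0.0603] 0.65
print_block [0.4979 0.1299 0.0554] 0.69
[-3.16148965  0.68146803  5.69383278] [ 0.06678752  0.72642688 -0.00939757] 0.15402890886866097 49.79076862335205
```

View pics/i.png

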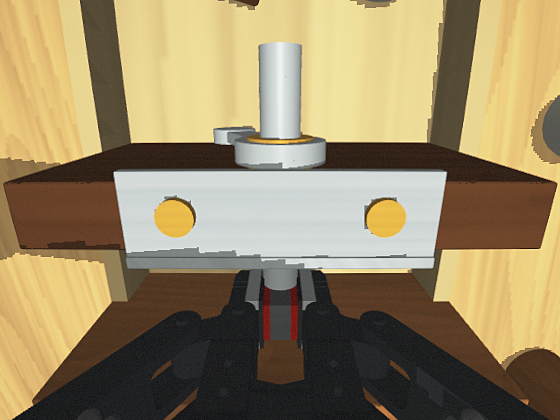

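The wrist view shows the pads on both red flats, which stand upright at columns 267 and 296, row 315. The opening is about 13 mm with 50 N on the pads. The tote is still home, its push point having moved less than 1 mm.

```bash
python3 -c "
from station import bot
print(bot.hand_in())"
```

```text
the job is handed in; nothing more can be done
None
```

I pushed the tote home against the yellow stop, then gripped the bolt head from above across its red flats at 50 N, upright, and handed the job in at about 13 s still holding it; the verdict was not shown.

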